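# Key the knurled collar home on the sprung gauging post

### The arm

A 6-joint arm with a two-finger parallel gripper is mounted at the origin on a cart in front of the work surface, level with it; the furniture and walls round the work are solid. World frame = base frame: x ahead of the robot, y to its left, z up, the work surface at z = 0. Lengths are in mm, angles in rad, forces in N, time in s.
With the tool pointing down it reaches from about 400 to 925 mm from the base axis. Payload 12.5 kg.
Tool frame: the origin (TCP) lies at the very end of the fingers, on their centre line; the grasp point (between the pads) lies 19 mm behind it; x points along the fingers, y is the direction in which the jaws open and shut, and the axes are right-handed (so a half turn about x gives the same grasp; the last joint's range is limited). The gripper opens to 95 mm and grips with 3 to 60 N. Pads are 20 mm wide; open, the fingers measure 119 mm over their backs; the gripper's body (75 mm by 180 mm) begins 59 mm behind the grasp point.
Start: joints at [1.015, 0.491, 1.559, -0, 1.092, -0.106], TCP at [271.728, 562.86, 214.661] pointing down, gripper open.
Joint ranges: [-3.1, 3.1], [-0.84, 2.19], [0.05, 2.79], [-1.13, 4.28], [0.06, 2.93], [-2.69, 2.69]. Speed limits (rad/s): [2.22, 2.22, 2.79, 3.14, 3.14, 3.14].

### API

Orientations are given as [roll, pitch, yaw] about the fixed x, y, z axes, in that order (R = Rz(yaw) Ry(pitch) Rx(roll)).
In Python, from cell import * gives the robot as it stands.
- The arm moves only by the tool step_arm, never from a script. Its argument "steps" is a list of rows, each a list of 4 numbers: the shift along the tool's x, y, z in units of 50 mm (1.0 is 50 mm), then the turn about the tool's x in units of 8 degrees (1.0 is 8 degrees). A call has 1 to 20 rows; each row shifts and turns the commanded pose from where the row before left it, along the tool's axes as they then stand; what a row does not reach is not made up. A row lasts 1/8 s, in which the tool goes at most 62.5 mm and 10.7 degrees, less where a joint would pass 70% of its speed; a pose out of reach is approached as far as the arm can. A call is refused whole if a number of a shift passes 1 or a number of a turn 1, either way. A call with a gripper value outside its range is refused whole. "jaw" is the closure, from 0 (fully open) to 1 (shut), set as the call begins (left out, the last holds). The fingers move at their own pace and stop on an object; the grip force is fixed at half the most. Time passes only in rows, so rows that do not move let the fingers close. It gives the time, the measured TCP pose, the force and the opening at its end, in the units of the state.
- state(): the state, without advancing time (a new reading comes with each control period).
- read_camera(name): name is "scene" or "top" or "wrist"; returns the picture (480x640x3 uint8, red, green, blue); there is no depth.
- camera_info(name): a dict with "mtx" (3x3 intrinsics, pixels), "eye" and "attitude" of the camera in the world; the wrist camera has in their place "hand_eye" (4x4, takes a point from camera to tool coordinates, whose origin is the TCP and whose axes are the tool frame's). Camera axes: x right, y down, z forward; pixel columns grow to the right and rows downward; lengths in mm; the calibration is good to about 2 mm. The wrist camera is an equidistant fisheye: a pixel r from the principal point sees the ray r / f radians off the axis. A picture is of the moment at which its call begins: read the wrist's pose just before it. camera_info takes no time and is no camera call.
- job_done(): hands the job in, once; it reports no verdict.
The state is a dict: "t": time; "joints": joint angles; "qvel": joint speeds; "tau": joint torques, N m; "eef_pos": TCP position; "tcp_rot": TCP orientation; "ft_force": force on the tool from outside, world axes, zero at the start; "moment": the same for the moment, N m; "opening": opening from 0.0 (shut) to 1.0 (fully open).
Only numpy, scipy, OpenCV 4.12 (cv2) and the standard library are available. Lean on these libraries where they do the work, as an engineer would, in place of code of your own. Each camera call takes 0.05 s, during which the arm holds its last target.

### The job

Pick up the knurled collar and set it over the spindle of the gauging post, then turn it until the hidden keyway in its underside drops over the cross pin. Push it down against the spring until it is fully home on the rim of the post, and finish while still holding it pushed home, because the spring lifts it again if you let go. Leave the other things on the desk where they are.

Things in the scene. Friction and masses are not known exactly. Their poses are not given: they have to be found in the camera images.
- knurled_collar: Knurled collar, to be picked up: loose plain steel ring, 44 mm outer diameter, 24 mm high, 0.1 to 0.2 kg, 17 mm bore through it, dark knurl lines round its side; stands flat on the desk, right way up. Origin at the centre of its underside, z up.
- collar_center (a point): Centre of the knurled collar, 12 mm above its underside. Keyway: one straight slot right across the underside through the axis, 8 mm wide, 14 mm deep, ending 18 mm from the axis, closed above and outside, so invisible. Its direction is not marked or known and must be felt for: turning at most half a turn, either way, finds it.
- post_home (a point): Home level of the gauging post, centre of its rim's top face (41 mm across), 50 mm above the desk; z up. With the collar fully home its underside is at this level. The post is fixed: 84 mm square dark base plate 14 mm thick (18 mm with screws), 30 mm column.
- post_tip (a point): Top of the post's upright spindle, 32 mm above the home level. The spindle is 14 mm in diameter, its last 6 mm tapered to 7 mm. Spindle, pin and plate are oiled and slide easily.
- post_pin (a point): Middle of the cross pin through the spindle, 8.5 mm above the home level. The pin is 5 mm thick and sticks out 15 mm from the axis both ways along this point's x. A collar whose keyway is not lined up rests on the pin with its underside 11 mm above home.
- plate (a joint): The sprung plate, a disc 33 mm in diameter inside the rim, below the cross pin: 0 = up, its face 5 mm above the home level; 0.005 m = pressed down level with the rim. The spring pushes up with 4 N at 0 and 8 N at 0.005, so it lifts a collar that is let go 5 mm off the rim.
- loose_ring_gauge: Bystander, loose: plain bright ring gauge, 49 mm across, 15 mm high. Origin at the centre of its underside. To be left where it is.
- loose_clevis_a: Bystander, loose: dark fork end, 14x22x30 mm, standing. Origin at the centre of its underside. To be left where it is.
- loose_black_plug: Bystander, loose: black moulded disc, 22 mm across, 9 mm high. Origin at the centre of its underside. To be left where it is.
- loose_eraser: Bystander, loose: eraser 20x46x12 mm, lying. Origin at the centre of its underside. To be left where it is.
- loose_bush_a: Bystander, loose: turned steel bush, 22 mm across, 18 mm high. Origin at the centre of its underside. To be left where it is.
- loose_gauge_block_25: Bystander, loose: gauge block 9x30x25 mm, standing. Origin at the centre of its underside. To be left where it is.
Mind the look-alikes: they are no part of the job. There is more than one size of the knurled_collar; the one meant has the size given above.

How it is judged:
By the outcome, as a careful person would: the job done as asked, in the order asked, and still so for the second after the job is handed in, while the arm keeps its last pose, push and grip.
It also fails if it takes over 64 s, if anything falls off the work surface, if the arm or the gripper's body presses on something with over 40 N, if the wrist force passes 120 N, or if a joint passes its speed limit or range.

## Working session

There is one attempt and no reset: what is moved stays moved. The work goes in short steps, Python scripts to look and compute and a tool call to move; the robot and the scene stay as the last step left them, time stands still between calls to the robot, and variables do not carry over. Pictures are saved under pics/ and viewed, and the job is handed in when it is done.

Besides the shell and the picture viewer there is one more tool, called after "Request:" as name([rows], argument=value, ...), one row to a line, values as JSON. step_arm: Moves the arm, as the interface text tells. Its arguments: {"type":"object","properties":{"steps":{"type":"array","items":{"type":"array","items":{"type":"number"}}},"jaw":{"type":"number"}},"required":["steps"]}

```bash
mkdir -p pics; ls
python3 - <<'E'
from cell import *
import cv2
s=state();print(s)
for n in("scene","top","wrist"):
    im=read_camera(n);cv2.imwrite(f"pics/{n}0.png",im[:,:,::-1]);print(n,camera_info(n))
E
```

```text
pics
{'t': 0.0, 'joints': array([ 1.01541264e+00,  4.91496599e-01,  1.55943384e+00, -1.26975084e-06,
        1.09169088e+00, -1.05621175e-01]), 'qvel': array([ 8.05807855e-04, -5.86475038e-04, -7.53209539e-04,  1.50999233e-03,
       -2.42598144e-05, -4.61684195e-05]), 'tau': array([-4.36521632e-04, -6.12649441e+01, -2.58176601e+01,  6.92654005e-02,
        4.82831988e-02, -1.28400184e-04]), 'eef_pos': array([271.58695919, 562.64723267, 214.10623853]), 'tcp_rot': array([-1.6753227 ,  1.56976766, -2.12508462]), 'ft_force': array([0.82576826, 0.1832108 , 0.05829316]), 'moment': array([-0.0162993 ,  0.00014013,  0.05408385]), 'opening': 1.0012145038017244}
scene {'mtx': array([[606.23572704,   0.        , 316.38660681],
       [  0.        , 606.23572704, 240.45160174],
       [  0.        ,   0.        ,   1.        ]]), 'eye': array([  82.55724111, -407.996367  ,  744.37632236]), 'attitude': array([-2.3011083 , -0.02016874, -0.62740837])}
top {'mtx': array([[483.42550787,   0.        , 312.69377858],
       [  0.        , 483.42550787, 230.65084718],
       [  0.        ,   0.        ,   1.        ]]), 'eye': array([461.88817858, 144.477791  , 942.77123261]), 'attitude': array([-3.08266111,  0.01877779, -1.56203136])}
wrist {'mtx': array([[371.64829954,   0.        , 320.79488217],
       [  0.        , 371.64829954, 238.67647879],
       [  0.        ,   0.        ,   1.        ]]), 'hand_eye': array([[ 1.45625783e-04, -2.73620763e-01,  9.61837646e-01,
        -1.70425103e+02],
       [ 9.99999972e-01,  2.21590399e-04, -8.83663113e-05,
         7.05769734e-01],
       [-1.88955130e-04,  9.61837631e-01,  2.73620788e-01,
        -7.61287588e+01],
       [ 0.00000000e+00,  0.00000000e+00,  0.00000000e+00,
         1.00000000e+00]])}
```

View pics/scene0.png

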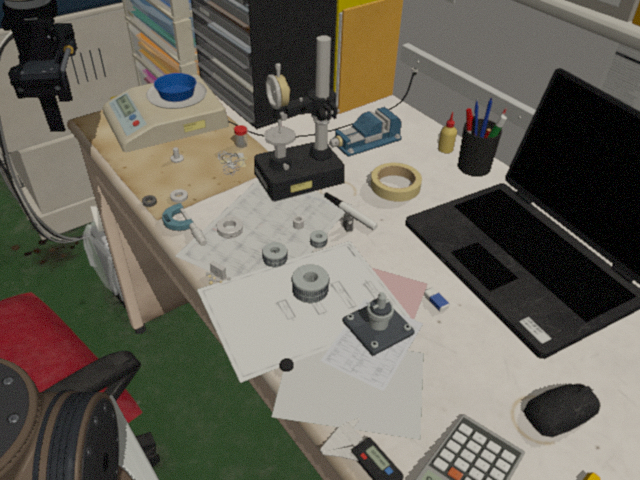

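View pics/top0.png

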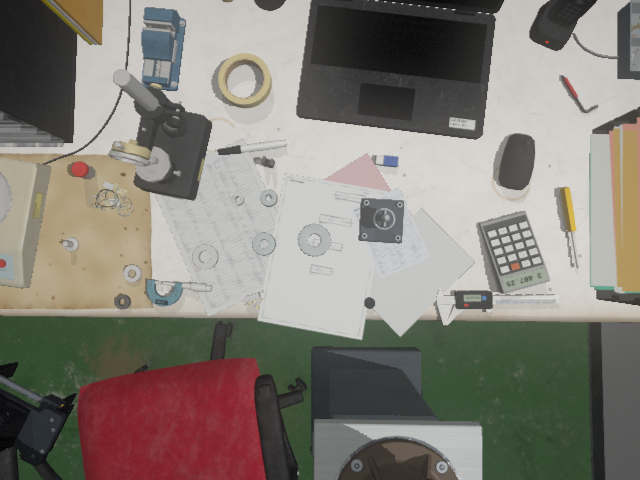

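View pics/wrist0.png

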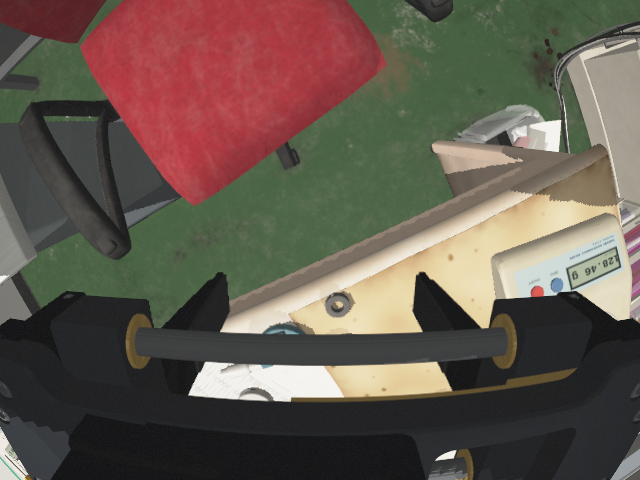

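```bash
cat > h.py <<'E'
import numpy as np,cv2
from scipy.spatial.transform import Rotation as R
from cell import *
def ray(n,u,v):
    c=camera_info(n);d=np.linalg.inv(c['mtx'])@[u,v,1.];M=R.from_euler('xyz',c['attitude']).as_matrix()
    return np.array(c['eye']),M@d
def onz(n,u,v,z):
    e,d=ray(n,u,v);return e+d*(z-e[2])/d[2]
def proj(n,p):
    c=camera_info(n);M=R.from_euler('xyz',c['attitude']).as_matrix();q=c['mtx']@(M.T@(np.array(p)-c['eye']));return q[:2]/q[2]
E
python3 - <<'E'
from h import *
t=cv2.imread('pics/top0.png');s=cv2.imread('pics/scene0.png')
a=cv2.resize(t[180:280,180:420],None,fx=3.3,fy=3.3,interpolation=cv2.INTER_CUBIC)
b=cv2.resize(s[200:360,200:420],None,fx=3.5,fy=3.5,interpolation=cv2.INTER_CUBIC)
cv2.imwrite('pics/ct.png',a);cv2.imwrite('pics/cs.png',b)
for u,v in [(314,240),(264,243),(269,198),(205,256),(238,200),(382,220)]:print(u,v,onz('top',u,v,24),24*0+44/ (onz('top',u+1,v,24)-onz('top',u,v,24))[1])
E
```

```text
314 240 [498.15926509 159.56604222  24.        ] -23.13328037587117
264 243 [491.67722638 254.77190064  24.        ] -23.051935383141007
269 198 [577.94601179 246.44494463  24.        ] -22.933670730423028
205 256 [465.97491507 367.10693087  24.        ] -22.98292038651582
238 200 [573.71059356 305.92639856  24.        ] -22.883711006059443
382 220 [537.24839771  30.57753932  24.        ] -23.199174306551715
```

View pics/ct.png

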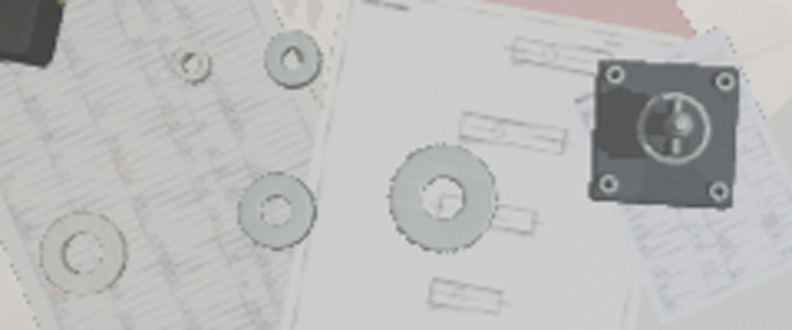

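View pics/cs.png

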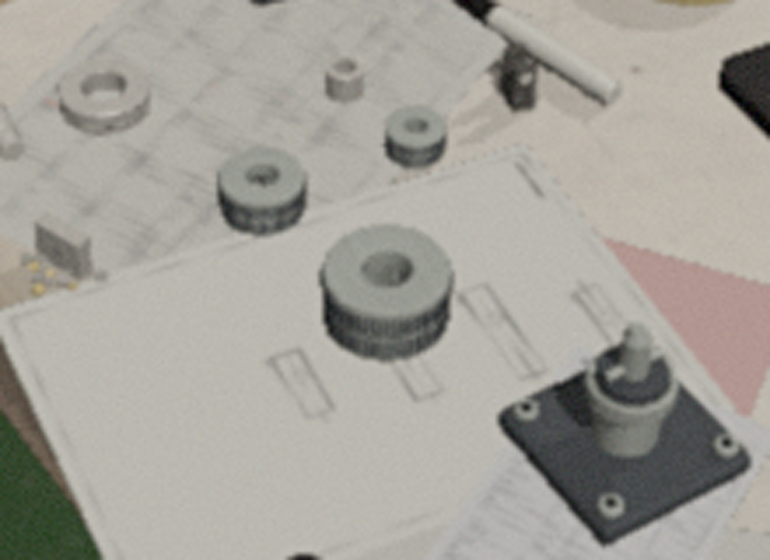

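Look-alikes by top pixel: large knurled collar (314,240), ~62 mm; middle (264,243), ~23.3 px = 44 mm; small (269,198), ~32 mm; ring gauge (205,256), no knurl; bush (238,200). I choose the middle one. Next I measure it and the post.

Run:
```python
from h import *
t=cv2.imread('pics/top0.png');s=cv2.imread('pics/scene0.png')
def circ(im,cx,cy,h,k,rmin,rmax,name,p2=25):
    g=cv2.cvtColor(im[cy-h:cy+h,cx-h:cx+h],cv2.COLOR_BGR2GRAY);g=cv2.resize(g,None,fx=k,fy=k,interpolation=cv2.INTER_CUBIC)
    c=cv2.HoughCircles(g,cv2.HOUGH_GRADIENT,1.5,5,param1=100,param2=p2,minRadius=rmin*k,maxRadius=rmax*k)
    if c is None: print('none');return
    for x,y,r in c[0][:4]:
        u=(x+.5)/k-.5+cx-h;v=(y+.5)/k-.5+cy-h;print(name,round(u,2),round(v,2),r/k)
circ(t,264,243,20,8,10,14,'collar')
circ(t,264,243,20,8,3,6,'bore')
circ(t,384,219,20,8,8,13,'rim')
for n,im,c,h in(('top',t,(384,219),25),('scene',s,(380,318),30),('scene2',s,(275,253),25)):
    x=im[c[1]-h:c[1]+h,c[0]-h:c[0]+h];cv2.imwrite(f'pics/z_{n}.png',cv2.resize(x,None,fx=12 if h==25 else 10,fy=12 if h==25 else 10,interpolation=cv2.INTER_CUBIC))
```

```text
none
none
none
```

View pics/z_top.png

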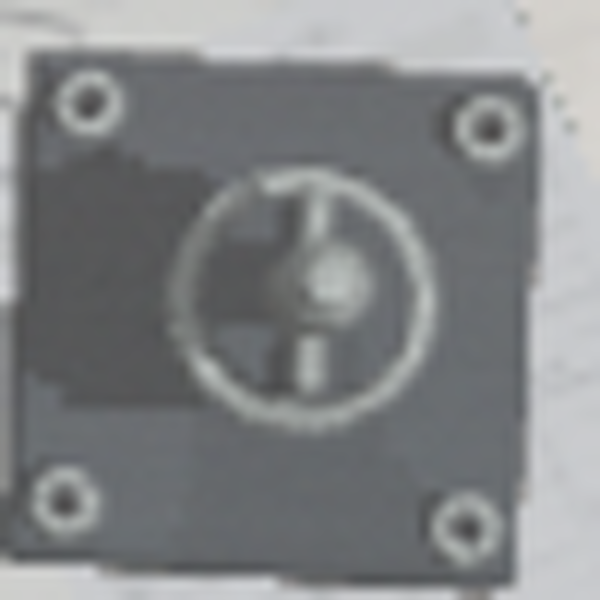

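View pics/z_scene.png

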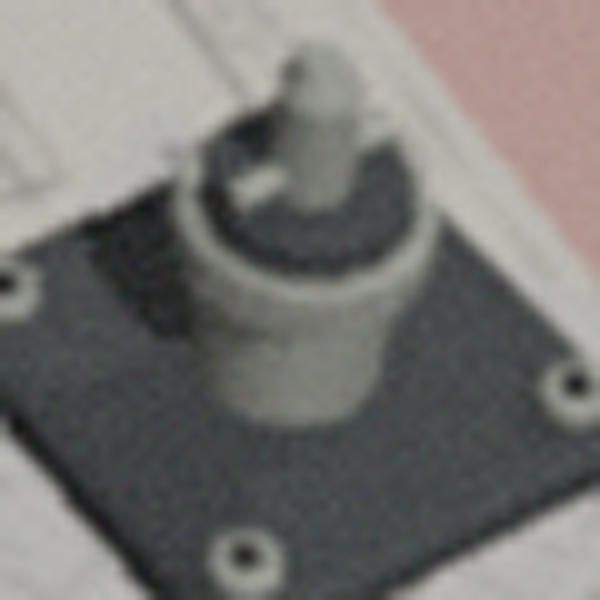

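View pics/z_scene2.png

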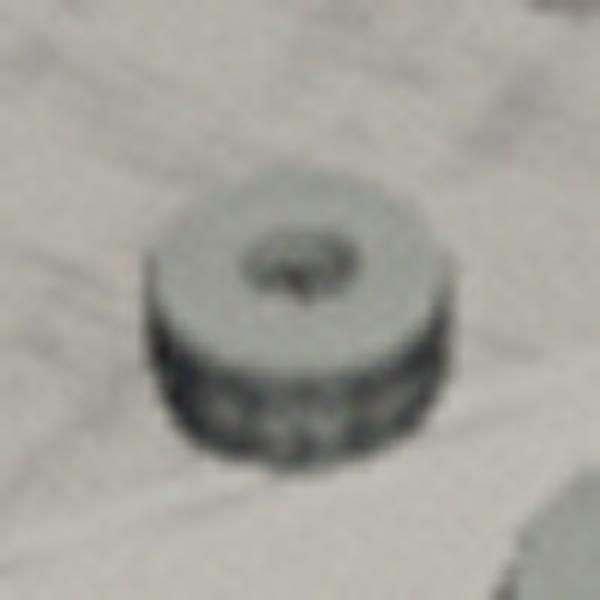

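Run:
```python
from h import *
f=lambda o,p,k:(p+.5)/k-.5+o
print('collar top',onz('top',f(180,277,3.3),f(180,210,3.3),24),'bore',onz('top',f(180,275,3.3),f(180,210,3.3),24))
print('collar scn',onz('scene',f(250,300,12),f(228,268,12),24))
print('rim top',onz('top',f(359,303.5,12),f(194,297.5,12),50),'tip top',onz('top',f(359,335,12),f(194,280,12),82))
print('tip scn',onz('scene',f(350,322,10),f(288,65,10),82),'rim scn L/R ctr',onz('scene',f(350,308,10),f(288,203,10),50))
# pin ends top
a=onz('top',f(359,318,12),f(194,200,12),58.5);b=onz('top',f(359,310,12),f(194,390,12),58.5)
print('pin',a,b,np.degrees(np.arctan2(*(a-b)[1::-1])))
p=[onz('top',f(359,x,12),f(194,y,12),18) for x,y in((90,102),(489,128),(466,527),(67,500))]
print('screws',np.mean(p,0));e=p[1]-p[0];print(e,np.degrees(np.arctan2(e[1],e[0])))
print('rim proj scene for top est',proj('scene',onz('top',f(359,303.5,12),f(194,297.5,12),50)))
s=state();print(R.from_euler('xyz',s['tcp_rot']).as_matrix())
```

```text
collar top [491.1224161  255.54469333  24.        ] bore [491.11298859 256.70156981  24.        ]
collar scn [491.99978588 256.47707437  24.        ]
rim top [538.2296513   30.42250863  50.        ] tip top [538.13383152  29.84580366  82.        ]
tip scn [537.60055963  30.22185653  82.        ] rim scn L/R ctr [538.97838108  30.60104235  50.        ]
pin [552.45311415  29.30222104  58.5       ] [523.36826342  30.5188097   58.5       ] -2.39522580176157
screws [538.32130458  30.41190429  18.        ]
[ -3.75808594 -63.60554563   0.        ] -93.3813470964051
rim proj scene for top est [380.05311905 308.13161453]
[[-4.38397163e-04  4.34805082e-01  9.00524485e-01]
 [-7.07500897e-04  9.00524211e-01 -4.34805295e-01]
 [-9.99999654e-01 -8.27739289e-04 -8.71622735e-05]]
```

Request:
step_arm([
  [0,-0.3,0.55,0],
  [0,-0.3,0.55,0],
  [0,-0.3,0.55,0],
  [0,-0.3,0.55,0],
  [0,-0.3,0.55,0],
  [0,-0.3,0.55,0],
  [0.2,-0.3,0.55,0],
  [0.3,-0.3,0.55,0],
  [0.3,-0.3,0.55,0],
  [0.3,-0.3,0.55,0],
  [0.3,-0.3,0.55,0],
  [0.3,-0.3,0.55,0],
  [0,0,0,0],
  [0,0,0,0],
  [0,0,0,0],
], jaw=0)

```text
t: 2.02
eef_pos: [490.3, 258.1, 130.1]
tcp_rot: [0.974, 1.57, 0.525]
ft_force: [-0.4, 0.8, 0.0]
opening: 1.0
```

```bash
cat >> h.py <<'E'
def wray(u,v):
    s=state();c=camera_info('wrist');m=c['mtx'];x=(u-m[0,2])/m[0,0];y=(v-m[1,2])/m[1,1];r=np.hypot(x,y)
    d=np.array([np.sin(r)*x/r,np.sin(r)*y/r,np.cos(r)]);T=R.from_euler('xyz',s['tcp_rot']).as_matrix();H=c['hand_eye']
    return T@H[:3,3]+s['eef_pos'],T@H[:3,:3]@d
def wproj(p):
    s=state();c=camera_info('wrist');m=c['mtx'];T=R.from_euler('xyz',s['tcp_rot']).as_matrix();H=c['hand_eye']
    q=H[:3,:3].T@(T.T@(np.array(p)-s['eef_pos'])-H[:3,3]);th=np.arctan2(np.hypot(q[0],q[1]),q[2]);k=m[0,0]*th/np.hypot(q[0],q[1])
    return m[0,2]+k*q[0],m[1,2]+k*q[1]
def wonz(u,v,z):
    e,d=wray(u,v);return e+d*(z-e[2])/d[2]
E
python3 - <<'E'
from h import *
s=state();print(s['eef_pos'],s['tcp_rot'],s['joints'],s['ft_force'],s['t'])
im=read_camera('wrist');cv2.imwrite('pics/w1.png',im[:,:,::-1])
print(wproj([491.5,256,24]))
E
```

```text
[490.30624918 258.06772767 130.13844182] [0.97411287 1.57003495 0.52527496] [ 3.65217653e-01  4.93946448e-01  1.82561743e+00  1.65766073e-04
  8.21277139e-01 -7.56853655e-01] [-0.43722839  0.78159909  0.01335187] 2.025
(np.float64(318.10131217322896), np.float64(237.8759186019269))
```

View pics/w1.png

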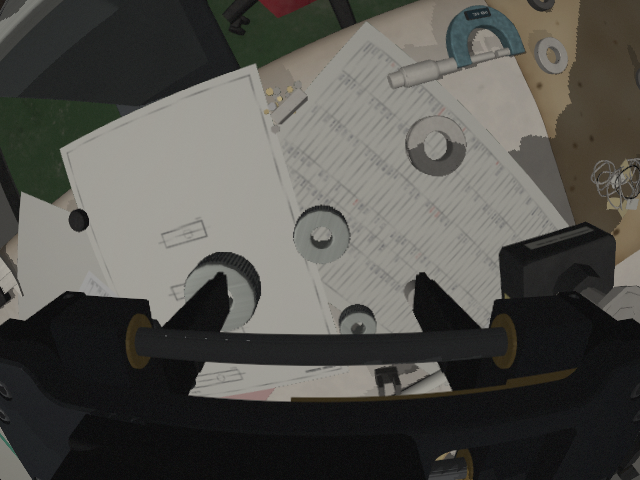

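Run:
```python
from h import *
im=cv2.imread('pics/w1.png');k=6
c=cv2.resize(im[200:272,285:360],None,fx=k,fy=k,interpolation=cv2.INTER_CUBIC);cv2.imwrite('pics/w1c.png',c)
print(wonz(320.5,237,0)[:2]); print(wonz(321.5,236,24))
s=state();T=R.from_euler('xyz',s['tcp_rot']).as_matrix();print(T.T@(np.array([491.5,256,2])-s['eef_pos'])/50)
```

```text
[497.7249179  255.05363492]
[491.28337232 259.0196371   24.        ]
[ 2.56242597 -0.02833928  0.03779004]
```

View pics/w1c.png

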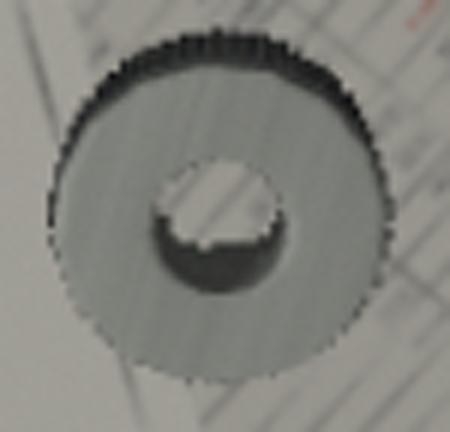

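Request:
step_arm([
  [0.5,0,0.04,0],
  [0.5,0,0,0],
  [0.5,0,0,0],
  [0.4,0,0,0],
  [0.3,0,0,0],
  [0.2,0,0,0],
  [0.14,0,0,0],
  [0,0,0,0],
  [0,0,0,0],
], jaw=0)

```text
t: 3.2
eef_pos: [492.7, 256.5, 3.1]
tcp_rot: [0.891, 1.57, 0.441]
ft_force: [0.1, 0.5, -0.5]
opening: 1.001
```

Request:
step_arm([
  [0,0,0,0],
  [0,0,0,0],
  [0,0,0,0],
  [0,0,0,0],
  [0,0,0,0],
  [0,0,0,0],
  [0,0,0,0],
  [0,0,0,0],
  [0,0,0,0],
  [0,0,0,0],
], jaw=1)

```text
t: 4.45
eef_pos: [492.5, 256.4, 2.6]
tcp_rot: [1.416, 1.571, 0.966]
ft_force: [-0.2, 0.3, 0.3]
opening: 0.46
```

Request:
step_arm([
  [-0.1,0,0,0],
  [-0.3,0,0,0],
  [-0.5,0,0,0],
  [-0.5,0,0,0],
  [-0.5,0,0,0],
  [-0.6,0,0,0],
  [0,-0.36,0.38,0],
  [0,-0.37,0.38,0],
  [0,-0.37,0.38,0],
  [0,-0.37,0.38,0],
  [0,-0.37,0.38,0],
  [0,-0.37,0.38,0],
  [0,-0.37,0.38,0],
  [0,-0.36,0.38,0],
  [0,-0.36,0.38,0],
  [0,-0.36,0.38,0],
  [0,0,0,0],
  [0,0,0,0],
  [0,0,0,0],
])

```text
t: 6.82
eef_pos: [583.7, 9.8, 127.9]
tcp_rot: [1.451, 1.571, 1.002]
ft_force: [-0.5, 0.1, -1.2]
opening: 0.461
```

Run:
```python
from h import *
s=state();print(s['eef_pos'],s['tcp_rot'],s['joints'],s['ft_force'],s['t'],s['opening'])
im=read_camera('wrist');cv2.imwrite('pics/w2.png',im[:,:,::-1])
print(wproj([538.3,30.3,82]),wproj([538.3,30.3,50]),wproj(s['eef_pos']+[0,0,22]))
```

```text
[583.67984765   9.80879416 127.94654012] [1.45122428 1.57061734 1.00227496] [-9.64007805e-02  5.33073467e-01  1.75366365e+00  2.11290847e-04
  8.54774146e-01 -1.21838647e+00] [-0.5057579   0.1183207  -1.18500757] 6.825 0.4605469455438218
(np.float64(317.51895866739216), np.float64(180.6382861219878)) (np.float64(317.93432645208776), np.float64(174.88935547782532)) (np.float64(319.23874282418), np.float64(311.77142717124127))
```

View pics/w2.png

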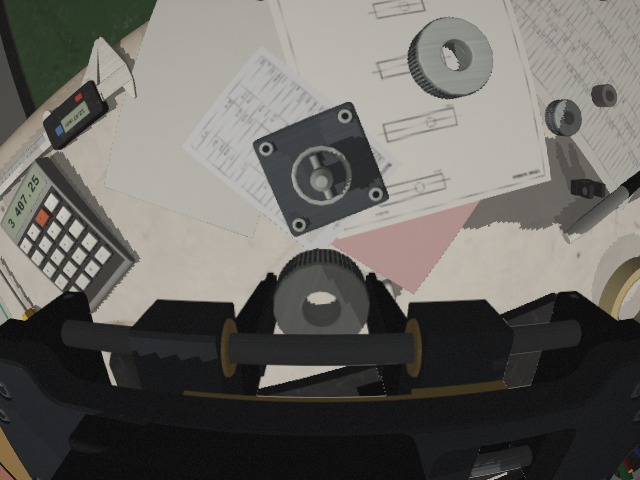

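Run:
```python
from h import *
im=cv2.imread('pics/w2.png')
cv2.imwrite('pics/w2a.png',cv2.resize(im[240:345,265:380],None,fx=5,fy=5,interpolation=cv2.INTER_CUBIC))
cv2.imwrite('pics/w2b.png',cv2.resize(im[130:220,270:370],None,fx=6,fy=6,interpolation=cv2.INTER_CUBIC))
```

```text
(no output)
```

View pics/w2a.png

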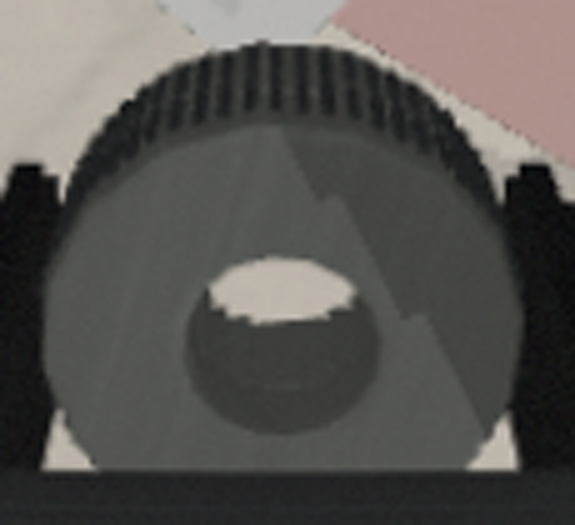

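View pics/w2b.png

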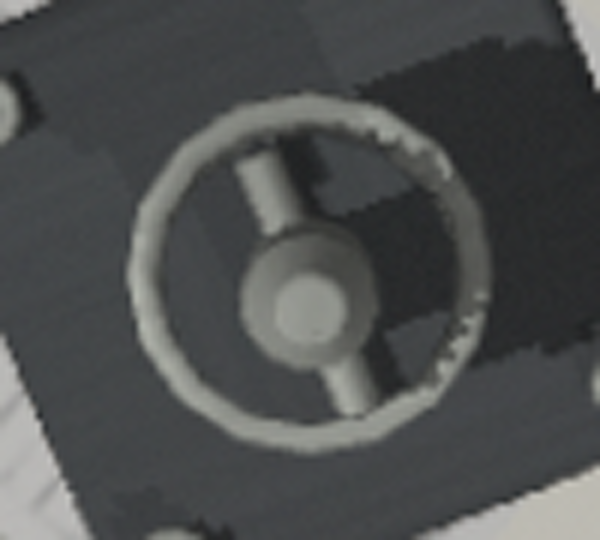

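Run:
```python
from h import *
s=state();T=R.from_euler('xyz',s['tcp_rot']).as_matrix()
b=wonz(321.0,308.8,s['eef_pos'][2]+21.4);t=wonz(321.6,180.8,82);r=wonz(321.3,175.2,50)
print('bore',b,'in tool',T.T@(b-s['eef_pos']));print('tip',t,'rim',r)
print(T)
print('move tool (tip-bore)',T.T@(t-b),'rim-based',T.T@(r-b), 'top-cam-based, tcp', T.T@(np.array([538.3,30.3,82])-s['eef_pos']))
```

```text
bore [582.98100003  11.01653422 149.27304307] in tool [-21.39989128   0.78908888  -1.20748202]
tip [539.42043308  32.40538603  82.        ] rim [539.46586322  32.23609233  50.        ]
[[ 5.37641907e-05  4.33918838e-01  9.00951963e-01]
 [ 1.20650722e-04  9.00951955e-01 -4.33918842e-01]
 [-9.99999991e-01  1.32029800e-04 -3.91366851e-06]]
move tool (tip-bore) [ 67.27328107   0.35969519 -48.5267408 ] rim-based [ 99.27326281   0.22265774 -48.41222546] top-cam-based, tcp [ 45.87307553  -1.23424461 -49.83011254]
```

Request:
step_arm([
  [0,-0.006,-0.1,0],
  [0,0,-0.25,0],
  [0,0,-0.25,0],
  [0,0,-0.25,0],
  [0,0,-0.12,0],
  [0.2,0,0,0],
  [0.3,0,0,0],
  [0.2,0,0,0],
  [0.1,0,0,0],
  [0,0,0,0],
  [0,0,0,0],
  [0,0,0,0],
])

```text
t: 8.38
eef_pos: [540.3, 29.8, 88.0]
tcp_rot: [0.486, 1.57, 0.036]
ft_force: [-0.0, -0.5, -0.9]
opening: 0.464
```

Run:
```python
from h import *
s=state();print(s['eef_pos'],s['tcp_rot'],s['joints'],s['ft_force'],s['moment'])
im=read_camera('scene');cv2.imwrite('pics/s3.png',cv2.resize(im[260:360,320:450,::-1],None,fx=5,fy=5,interpolation=cv2.INTER_CUBIC))
im=read_camera('wrist');cv2.imwrite('pics/w3.png',cv2.resize(im[200:340,240:400,::-1],None,fx=4,fy=4,interpolation=cv2.INTER_CUBIC))
```

```text
[540.3488435   29.8033028   87.98622609] [0.48572874 1.57010888 0.03592554] [-6.70120594e-02  5.40613939e-01  1.89176655e+00  1.08555497e-04
  7.08528359e-01 -1.18808759e+00] [-0.02442072 -0.54845293 -0.85150359] [-0.02770133  0.00333076 -0.0200608 ]
```

View pics/s3.png

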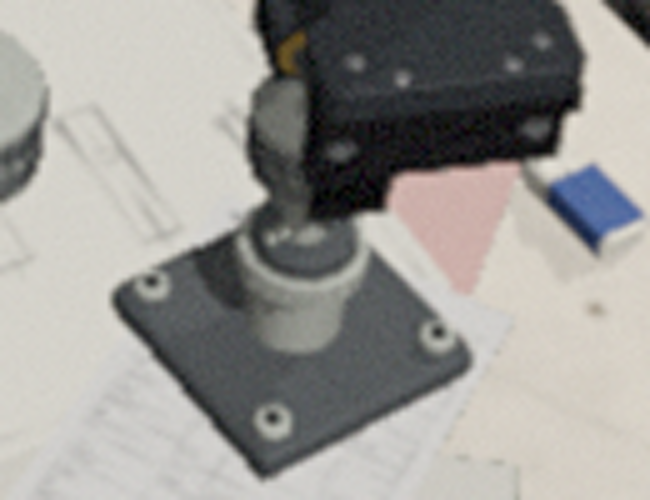

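View pics/w3.png

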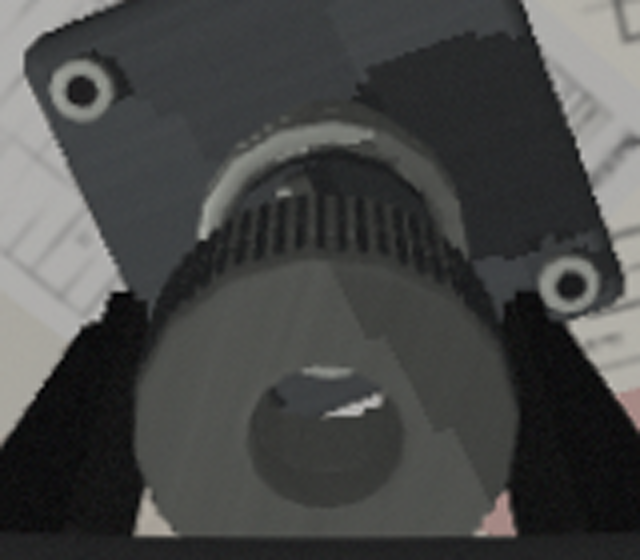

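Request:
step_arm([
  [0.05,0,0,0],
  [0.05,0,0,0],
  [0.05,0,0,0],
  [0.05,0,0,0],
  [0,0,0,0],
  [0,0,0,0],
])

```text
t: 9.22
eef_pos: [540.2, 29.9, 77.7]
tcp_rot: [1.437, 1.571, 0.987]
ft_force: [0.5, 0.6, -0.2]
opening: 0.459
```

Request:
step_arm([
  [0.04,0,0,0],
  [0.04,0,0,0],
  [0.04,0,0,0],
  [0.04,0,0,0],
  [0.04,0,0,0],
  [0,0,0,0],
  [0,0,0,0],
])

```text
t: 10.1
eef_pos: [540.2, 29.9, 67.6]
tcp_rot: [2.063, 1.571, 1.614]
ft_force: [0.1, -0.4, -2.0]
opening: 0.46
```

Request:
step_arm([
  [0.03,0,0,0],
  [0.03,0,0,0],
  [0.02,0,0,0],
  [0.02,0,0,0],
  [0,0,0,0],
  [0,0,0,0],
])

```text
t: 10.85
eef_pos: [540.3, 29.8, 63.3]
tcp_rot: [0.417, 1.57, -0.033]
ft_force: [-2.3, -0.2, 7.4]
opening: 0.461
```

Request:
step_arm([
  [0.006,-0.0015,0,0.5],
  [0,-0.0015,0,0.5],
  [0,-0.0015,0,0.5],
  [0,-0.0015,0,0.5],
  [0,-0.0015,0,0.5],
  [0,0,0,0],
])

```text
t: 11.6
eef_pos: [540.7, 29.5, 63.2]
tcp_rot: [0.802, 1.569, 0.002]
ft_force: [0.0, 0.0, 8.6]
opening: 0.466
```

```bash
cat > q.py <<'E'
from h import *
s=state();T=R.from_euler('xyz',s['tcp_rot']).as_matrix()
print(s['t'],s['eef_pos'].round(2),'j6',round(s['joints'][5],3),'yaw',round(np.degrees(np.arctan2(T[1,1],T[0,1])),2),s['ft_force'].round(2),s['moment'].round(3))
E
python3 q.py
```

```text
11.6 [540.71  29.51  63.24] j6 -0.839 yaw 44.17 [0.03 0.02 8.6 ] [ 0.05   0.124 -0.058]
```

Request:
step_arm([
  [0,-0.0015,0,0.5],
  [0,-0.0015,0,0.5],
  [0,-0.0015,0,0.5],
  [0,-0.0015,0,0.5],
  [0,-0.0015,0,0.5],
  [0,0,0,0],
])

```text
t: 12.35
eef_pos: [540.3, 29.3, 63.2]
tcp_rot: [1.156, 1.569, 0.007]
ft_force: [0.1, 0.3, 9.3]
opening: 0.461
```

```bash
python3 q.py
```

```text
12.35 [540.34  29.29  63.22] j6 -0.49 yaw 24.17 [0.12 0.25 9.33] [ 0.019  0.135 -0.014]
```

Request:
step_arm([
  [0,-0.0015,0,0.5],
  [0,-0.0015,0,0.5],
  [0,-0.0015,0,0.5],
  [0,-0.0015,0,0.5],
  [0,-0.0015,0,0.5],
  [0,0,0,0],
])

```text
t: 13.1
eef_pos: [539.7, 29.4, 62.8]
tcp_rot: [1.765, 1.569, 0.268]
ft_force: [1.7, 2.7, 6.1]
opening: 0.461
```

```bash
python3 q.py
```

```text
13.1 [539.74  29.4   62.76] j6 -0.143 yaw 4.24 [1.7  2.69 6.11] [ 0.526  0.063 -0.046]
```

Request:
step_arm([
  [0,0,0,0.25],
  [0,0,0,0],
])

```text
t: 13.35
eef_pos: [539.6, 29.4, 62.6]
tcp_rot: [1.859, 1.57, 0.328]
ft_force: [1.5, 3.0, 4.9]
opening: 0.459
```

```bash
python3 q.py
```

```text
13.35 [539.61  29.39  62.57] j6 -0.109 yaw 2.31 [1.47 2.98 4.91] [ 0.505 -0.035 -0.027]
```

Request:
step_arm([
  [0,0,0,0.25],
  [0.01,0,0,0],
  [0,0,0,0],
])

```text
t: 13.72
eef_pos: [539.2, 29.4, 61.7]
tcp_rot: [-2.321, 1.57, 2.396]
ft_force: [-0.5, 3.2, 3.3]
opening: 0.461
```

```bash
python3 q.py
```

```text
13.725 [539.16  29.39  61.69] j6 -0.073 yaw 0.25 [-0.5   3.2   3.32] [ 0.784  0.055 -0.058]
```

Request:
step_arm([
  [0.01,0,-0.01,0.25],
  [0.01,0,0,0],
  [0,0,0,0],
])

```text
t: 14.1
eef_pos: [539.1, 29.8, 60.6]
tcp_rot: [-1.924, 1.57, 2.757]
ft_force: [0.4, 3.2, -1.3]
opening: 0.461
```

```bash
python3 q.py
```

```text
14.1 [539.11  29.78  60.55] j6 -0.037 yaw -1.77 [ 0.41  3.19 -1.26] [ 0.645  0.003 -0.077]
```

Request:
step_arm([
  [0.02,0,-0.008,0],
  [0.02,0,0,0],
  [0.02,0,0,0],
  [0,0,0,0],
  [0,0,0,0],
])

```text
t: 14.72
eef_pos: [539.3, 30.0, 57.7]
tcp_rot: [-1.914, 1.571, 2.767]
ft_force: [0.3, 1.3, -2.5]
opening: 0.461
```

```bash
python3 q.py
```

```text
14.725 [539.27  30.04  57.71] j6 -0.036 yaw -1.77 [ 0.32  1.33 -2.53] [ 0.271  0.022 -0.072]
```

Request:
step_arm([
  [0.02,0,-0.004,0],
  [0.02,0,0,0],
  [0.02,0,0,0],
  [0.02,0,0,0],
  [0,0,0,0],
  [0,0,0,0],
])

```text
t: 15.48
eef_pos: [539.4, 30.2, 53.9]
tcp_rot: [1.485, 1.57, -0.116]
ft_force: [-0.8, -0.1, 4.8]
opening: 0.461
```

```bash
python3 q.py
```

```text
15.475 [539.42  30.21  53.94] j6 -0.035 yaw -1.77 [-0.76 -0.1   4.78] [-0.187  0.23  -0.08 ]
```

Request:
step_arm([
  [0.01,0,0,0],
  [0.01,0,0,0],
  [0.01,0,0,0],
  [0.01,0,0,0],
  [0,0,0,0],
  [0,0,0,0],
])

```text
t: 16.23
eef_pos: [539.5, 30.2, 52.5]
tcp_rot: [1.477, 1.57, -0.125]
ft_force: [-3.1, -0.9, 13.0]
opening: 0.464
```

```bash
python3 q.py
```

```text
16.225 [539.45  30.19  52.54] j6 -0.035 yaw -1.77 [-3.06 -0.89 13.  ] [-0.244  0.713 -0.056]
```

Request:
step_arm([
  [0.01,0,0,0],
  [0.01,0,0,0],
  [0,0,0,0],
  [0,0,0,0],
  [0,0,0,0],
])

```text
t: 16.85
eef_pos: [539.5, 30.2, 52.4]
tcp_rot: [1.486, 1.57, -0.115]
ft_force: [-6.4, -1.8, 25.0]
opening: 0.463
```

```bash
python3 q.py
python3 - <<'E'
from h import *
im=read_camera('scene');cv2.imwrite('pics/s4.png',cv2.resize(im[260:360,320:450,::-1],None,fx=5,fy=5,interpolation=cv2.INTER_CUBIC))
im=read_camera('wrist');cv2.imwrite('pics/w4.png',im[:,:,::-1])
E
```

```text
16.85 [539.46  30.22  52.42] j6 -0.035 yaw -1.76 [-6.42 -1.78 24.99] [-0.243  1.324 -0.062]
```

View pics/s4.png

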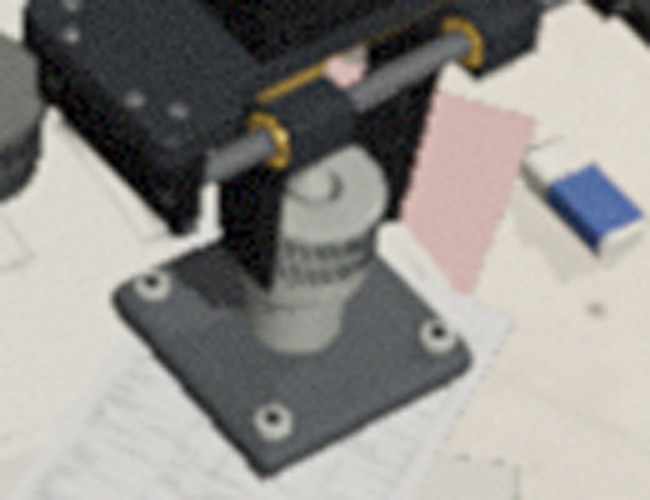

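View pics/w4.png

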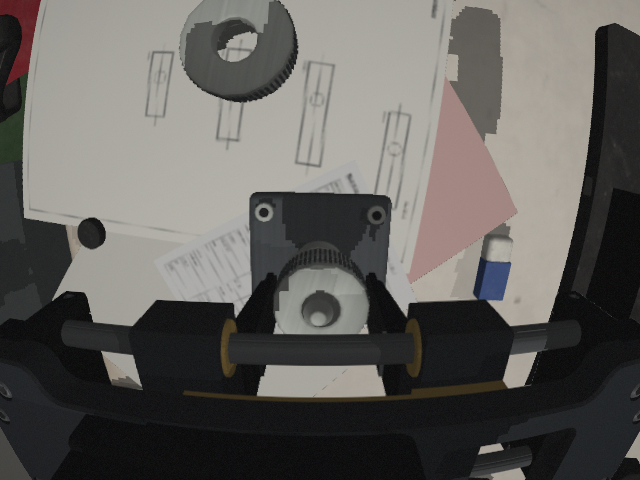

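Request:
step_arm([
  [0,-0.01,0,0],
  [0,0,0,0],
  [0,0,0,0],
])

```text
t: 17.32
eef_pos: [539.5, 30.2, 52.4]
tcp_rot: [1.524, 1.568, -0.078]
ft_force: [-4.6, -1.8, 24.6]
opening: 0.461
```

```bash
python3 q.py
```

```text
17.325 [539.48  30.2   52.43] j6 -0.035 yaw -1.77 [-4.62 -1.77 24.6 ] [-0.169  1.004 -0.033]
```

Request:
step_arm([
  [0,-0.01,0,0],
  [0,-0.01,0,0],
  [0,0,0,0],
  [0,0,0,0],
  [0,0,0,0],
  [0,0,0,0],
  [0,0,0,0],
  [0,0,0,0],
])

```text
t: 18.32
eef_pos: [539.5, 30.2, 52.5]
tcp_rot: [1.545, 1.566, -0.057]
ft_force: [0.0, -0.5, 21.1]
opening: 0.462
```

```bash
python3 q.py
```

```text
18.325 [539.45  30.19  52.46] j6 -0.035 yaw -1.77 [ 2.000e-02 -4.900e-01  2.111e+01] [-0.148  0.295 -0.055]
```

```bash
python3 - <<'E'
from h import *
im=read_camera('scene');cv2.imwrite('pics/s5.png',cv2.resize(im[280:340,350:410,::-1],None,fx=9,fy=9,interpolation=cv2.INTER_CUBIC))
E
python3 q.py
```

```text
18.375 [539.43  30.2   52.46] j6 -0.036 yaw -1.77 [-0.54 -0.42 20.29] [-0.05   0.302 -0.056]
```

View pics/s5.png

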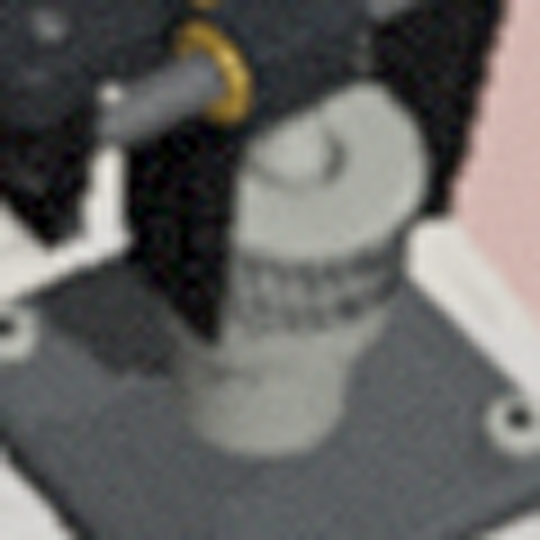

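The collar sits on the rim with no gap: the knurl's lower edge at crop (320,330) meets the rim directly. I'm handing the job in.

```bash
python3 -c "
from cell import *
print(job_done())"
```

```text
the job is handed in; nothing more can be done
None
```

The knurled collar is home on the rim of the post, and I handed the job in at about 18.4 s with the gripper still holding it pushed down.

- **Choice of collar:** I took the 44 mm collar at top-view pixel (264,243), and left the larger and smaller knurled ones alone.
- **Finding the keyway:** I lowered the collar over the spindle until it rested on the cross pin (tool tip at z ≈ 63.3 mm). I then turned it about 66° under a light push of 5 to 9 N until the keyway dropped over the pin.
- **Pushing home:** It met the spring, then came to a hard stop at z ≈ 52.45 mm. That is 10.8 mm below the rest on the pin, against 11 mm expected, which is within measuring noise.
- **Last checks:** The push was about 20 N and sideways force was under 1 N. The grip opening matched 44 mm, and the scene camera showed no gap between collar and rim.
- **Disagreements:** The wrist and top cameras differed by up to about 2 mm on positions. For the collar I aimed between them, and over the post I went mainly by the wrist camera. The push sagged from 25 to 20 N after I eased off a sideways load of about 6 N, while the height stayed steady.
- **Other objects:** I touched none of the loose things on purpose. The last wrist view showed those in its frame (large collar, plug, eraser) looking undisturbed; I did not check the others again at the end.

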